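# Clear the terminal box, snap its cover on and keep it pressed

## Task

A small round tin has been left standing on the open base of the terminal box. Lift it off and stand it upright on the bare bench, clear of the box; then fit the loose cover over the base and press it straight down until both catches snap over its end lips. Finish while still holding: keep pressing the cover down firmly, with about 10 newtons, so that the sprung plate under it stays squeezed, do not let up, and leave the other things on the bench where they are.

Things in the scene. Friction and masses are not known exactly. Their poses are not given: they have to be found in the camera images.
- base: Open terminal box base, grey plastic, fixed to the bench, left or right of the middle. Origin: centre of its underside, x along its length, z up; half turn alike. Foot 140 (x) x 76 (y) x 5 mm with corner screws; plinth 71 x 47 mm, straight to 19 mm above the bench, then bevelled in by 5 mm up to 25 mm; on it the sprung plate; at each x end, 48 mm out, a black catch 27 mm high.
- cover: Loose grey cap, 80 g, upright on the bench on the side away from the base. Origin: centre of its open rim (underside), x along its length. 80 (x) x 56 (y) mm, flat top at 26 mm, on it a grip block 52 (x) x 30 (y) mm up to 46 mm: hold it across the 30 mm (13 mm of flat top each side). Cavity 74 x 50 x 22 mm deep: 1.5 mm play on the plinth. End lips (x): 5 mm out, 2 to 5 mm above the rim.
- cover_home (a point): Point fixed to the base, 11 mm above its origin: the cover's origin is here when it is snapped on and nobody presses (x axes parallel, either way round). It can be pressed about 4 mm farther down against the sprung plate. The lips meet the catches about 10 mm higher than this point.
- tin: Low round plain metal tin, 54 mm diameter, 24 mm high, 50 g; origin at the centre of its underside. At the start it stands on the sprung plate, within 6 mm of the base's centre, its underside 34 mm above the bench. The bench round the point x 0.48, y 0.00 (6 cm to every side), between base and cover, is always bare.
- contact_plate: Steel plate 56 (x) x 36 (y) x 4 mm, sprung, on the plinth; origin at the centre of its underside, 30 mm above the bench when up (top at 34 mm). It can be pressed straight down 5 mm to a stop, 3 N per mm. The inside of the cover's top meets it when the cover's origin is 12 mm above the base's.
- catch_0 (a joint): Black sprung catch at the base's +x end. In m: 0 shut, growing outward to 0.009. Its nose points inward, slopes on top, is flat below; the lip pushes it out 4 mm. The press for both rises to 15 to 20 N when the cover's origin is about 15 mm above the base's, drops suddenly to almost nothing, and the catches snap shut over the lips at about 11 mm; then only the sprung plate pushes back.
- catch_1 (a joint): The like catch at the base's -x end, mirror image: 0 shut, growing outward to 0.009.
- doming_cube: Bystander: pale block with round hollows, 53 x 52 x 26 mm, on the far side of the bench. Origin at the centre of its underside.
- stone: Bystander: dark slip stone, 20 x 52 x 9 mm, at the left edge of the work. Origin at the centre of its underside.
- socket_block: Bystander: white in-line socket block, 46 x 119 x 32 mm, at the right of the work. Origin at the centre of its underside.
There are look-alikes about, which are no part of the job. Leave any pink or turquoise look-alike of the cover alone.

How it is judged:
By the outcome, as a careful person would: the job done as asked, in the order asked, and still so for the second after the job is handed in, while the arm keeps its last pose, push and grip.
It also fails if it takes over 58 s, if anything falls off the work surface, if the arm or the gripper's body presses on something with over 40 N, if the wrist force passes 120 N, or if a joint passes its speed limit or range.

## Robot

A 6-joint arm with a two-finger parallel gripper is mounted at the origin on the work surface; the furniture and walls round the work are solid. World frame = base frame: x ahead of the robot, y to its left, z up, the work surface at z = 0. Lengths are in m, angles in degrees, forces in N, time in s.
With the tool pointing down it reaches from about 0.275 to 0.875 m from the base axis. Payload 12.5 kg.
Tool frame: the origin (TCP) lies at the very end of the fingers, on their centre line; the grasp point (between the pads) lies 19 mm behind it; z points along the fingers, y is the line along which they close (so a half turn about z gives the same grasp; the last joint's range is limited). The gripper opens to 85 mm and grips with 20 to 120 N. Pads are 22 mm wide; open, the fingers measure 114 mm over their backs; the gripper's body (76 mm by 85 mm) begins 54 mm behind the grasp point. The pads swing forward as they close: fully open they stand 13 mm farther back than shut.
Start: joints at [-75.436, 20.094, 94.641, -0, 65.266, -4.847], TCP at [0.183, -0.519, 0.231] pointing down, gripper open.
Joint ranges: [-157.81, 157.81], [-45, 120.19], [0.68, 151.7], [-89.99, 269.99], [4.06, 180], [-164.3, 164.3]. Speed limits (degrees/s): [127.2, 127.2, 159.86, 180, 180, 180].

## Interface

Orientations are given as a 3x3 rotation matrix whose columns are the frame's x, y, z axes.
In Python, from station import ctrl gives the robot as it stands. The module is installed in compiled form; this text tells all that it offers.
- The arm moves only by the tool apply_moves, never from a script. Its argument "plan" is a list of rows, each an object of numbers: "tx", "ty", "tz": the shift along the world's x, y, z in units of 25 mm (1.0 is 25 mm); "wx", "wy", "wz": the turn, a rotation vector about the world's x, y, z in units of 0.08 rad (1.0 is 0.08 rad); "hand": the gripper's target within -1 to 1 (shut at 1, half-way at 0, fully open at -1). A call has 1 to 5 rows; each row shifts and turns the commanded pose from where the row before left it; what a row does not reach is not made up. A row lasts 1/12 s, in which the tool goes at most 41.7 mm and 7.16 degrees, less where a joint would pass 70% of its speed; a pose out of reach is approached as far as the arm can. A call with a number of a shift or a turn outside -1 to 1 is refused whole. A call with a gripper value outside its range is refused whole. The fingers move at their own pace and stop on an object; the grip force is fixed at half the most. Time passes only in rows, so rows that do not move let the fingers close. It gives the time, the measured TCP pose, the force, the opening and the grip force at its end, in the units of the state.
- ctrl.get_obs(): the state, without advancing time (a new reading comes with each control period).
- ctrl.snapshot(name): name is "side" or "top" or "wrist"; returns the picture (384x512x3 uint8, red, green, blue); there is no depth.
- ctrl.camera_params(name): a dict with "fx", "fy", "cx", "cy" (pixels), "k1" (the pictures are not rectified: a ray, as slopes to the right and down, at radius r is drawn at 1 + k1 r^2 times it, then the intrinsics apply), "T" (4x4, takes a point from camera to world coordinates); the wrist camera has in their place "mount" (4x4, takes a point from camera to tool coordinates, whose origin is the TCP and whose axes are the flange's). Camera axes: x right, y down, z forward; pixel columns grow to the right and rows downward; lengths in m; the calibration is good to about 2 mm. A picture is of the moment at which its call begins: read the wrist's pose just before it. camera_params takes no time and is no camera call.
- ctrl.job_done(): hands the job in; it is judged then, once.
The state is a dict: "clock": time; "qpos": joint angles; "qvel": joint speeds; "tau": joint torques, N m; "position": TCP position; "tcp_rot": TCP orientation; "wrist_force": force on the tool from outside, world axes, zero at the start; "moment": the same for the moment, N m; "width": opening from 0.0 (shut) to 1.0 (fully open); "grip_force": force on a finger pad.
Only numpy, scipy, OpenCV 4.12 (cv2) and the standard library are available. Lean on these libraries where they do the work, as an engineer would, in place of code of your own. Each camera call takes 0.05 s, during which the arm holds its last target. There are 200 camera calls.

## Working session

There is one attempt and no reset: what is moved stays moved. The work goes in short steps, Python scripts to look and compute and a tool call to move; the robot and the scene stay as the last step left them, time stands still between calls to the robot, and variables do not carry over. Pictures are saved under pics/ and viewed, at most 10 in all, crops included, and the job is handed in when it is done.

Besides the shell and the picture viewer there is one more tool, called after "Request:" as name(argument=value, ...), one argument or row to a line, values as JSON. apply_moves: Moves the arm, as the interface text tells. Its arguments: {"type":"object","properties":{"plan":{"type":"array"}},"required":["plan"]}

```bash
mkdir -p pics; cat > h.py <<'E'
from station import ctrl
import numpy as np, cv2
def ray(name,u,v,obs=None):
    p=ctrl.camera_params(name)
    x=cv2.undistortPoints(np.array([[[u,v]]],float),np.array([[p['fx'],0,p['cx']],[0,p['fy'],p['cy']],[0,0,1]]),np.array([p['k1'],0,0,0,0.]))[0,0]
    if 'T' in p: T=np.array(p['T'])
    else:
        T=np.eye(4);T[:3,:3]=obs['tcp_rot'];T[:3,3]=obs['position'];T=T@np.array(p['mount'])
    return T[:3,3],T[:3,:3]@np.array([x[0],x[1],1.])
def pt(name,u,v,z,obs=None):
    o,d=ray(name,u,v,obs);return o+d*(z-o[2])/d[2]
def save(name,fn):
    o=ctrl.get_obs();im=ctrl.snapshot(name);cv2.imwrite('pics/'+fn,im[:,:,::-1]);return o,im
E
python3 - <<'E'
from h import *
_,a=save('top','top0.png');_,b=save('side','side0.png')
cv2.imwrite('pics/top0b.png',cv2.resize(a,(800,600))[:,:,::-1])
for n in('top','side','wrist'):print(n,ctrl.camera_params(n))
print(ctrl.get_obs())
E
```

```text
top {'fx': 431.26881027115235, 'fy': 431.26881027115235, 'cx': 257.6025538250041, 'cy': 195.91027166288805, 'k1': -0.08360932729910435, 'T': array([[-0.47503886, -0.83383114,  0.28118271,  0.14383304],
       [-0.87994688,  0.44808459, -0.1578407 ,  0.19133368],
       [ 0.00561886, -0.32240631, -0.9465847 ,  1.27942941],
       [ 0.        ,  0.        ,  0.        ,  1.        ]])}
side {'fx': 488.24836746206734, 'fy': 488.24836746206734, 'cx': 257.1525756333981, 'cy': 183.36436147934518, 'k1': -0.16511141654470513, 'T': array([[-0.97972603, -0.0845926 ,  0.1816067 ,  0.29634893],
       [-0.2002051 ,  0.44689888, -0.87189409,  1.17661793],
       [-0.00740405, -0.89057593, -0.45477434,  0.66741432],
       [ 0.        ,  0.        ,  0.        ,  1.        ]])}
wrist {'fx': 286.1293312111334, 'fy': 286.1293312111334, 'cx': 257.8058625377952, 'cy': 188.0240591702016, 'k1': 0.013123094985420884, 'mount': array([[ 7.89671169e-04, -9.52555052e-01, -3.04365322e-01,
         7.75216347e-02],
       [ 9.99999655e-01,  6.73362292e-04,  4.87099653e-04,
         3.35537287e-04],
       [-2.
[... 250 characters left out ...]
680e-04,
        6.52669946e+01, -4.84670937e+00]), 'qvel': array([ 0.0599998 , -0.11571616, -0.13452682, -0.02941342,  0.02611978,
       -0.04028302]), 'tau': array([ 8.62474317e-04, -5.06834650e+01, -2.91875017e+01, -3.67237419e-05,
        2.64964248e-03,  3.29218551e-05]), 'position': array([ 0.18273367, -0.51843434,  0.23080566]), 'tcp_rot': array([[ 9.43164734e-01,  3.32325462e-01, -2.67911478e-04],
       [ 3.32325556e-01, -9.43164153e-01,  1.05166303e-03],
       [ 9.68098988e-05, -1.08092531e-03, -9.99999411e-01]]), 'wrist_force': array([ 0.44112901, -0.67981235,  0.26977775]), 'moment': array([-0.00171073, -0.04719179,  0.02652238]), 'grip_force': 0.0, 'width': 1.0014536053688265}
```

View pics/top0b.png

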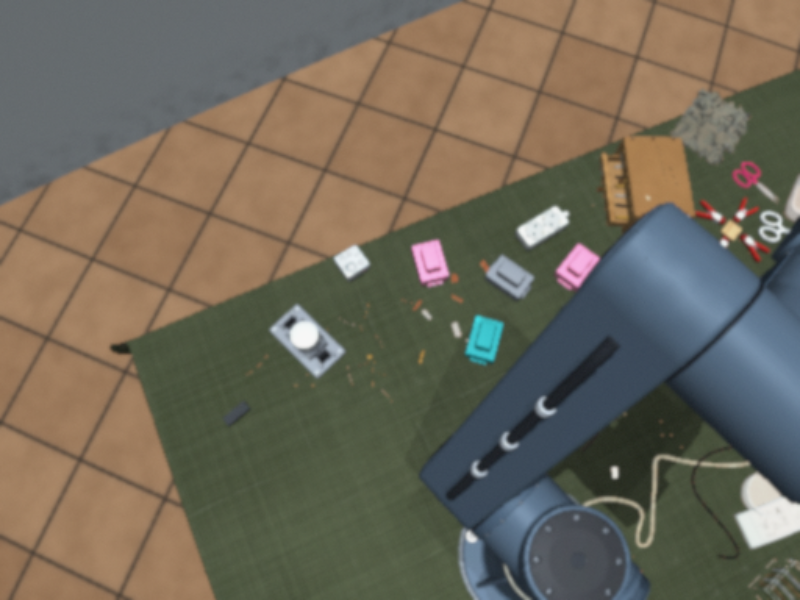

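View pics/side0.png

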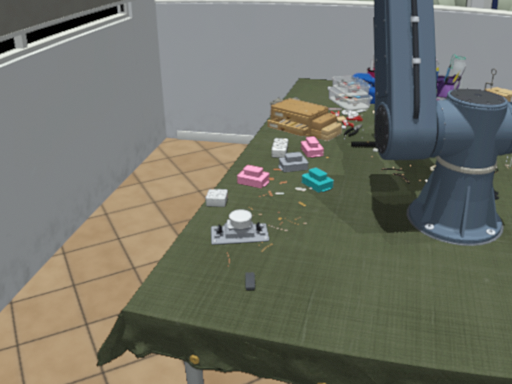

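The top view (800 px scale) shows the base at (307,341) with a white tin on it at (304,335). Candidates for the cover:
- grey cap at (509,277), which fits the description, so I choose it
- pink at (431,262) and (578,266), and turquoise at (486,339), which are look-alikes

The only round white thing near is the tin. Next are the measurements and a close crop to check the cover.

```bash
python3 - <<'E'
from h import *
a=cv2.imread('pics/top0.png')
s=1.5625
c=a[140:240,160:400];cv2.imwrite('pics/crop1.png',cv2.resize(c,(792,330),interpolation=cv2.INTER_CUBIC))
P=lambda n,u,v,z:print(n,pt('top',u/s,v/s,z).round(4))
P('tin',304,335,.058);P('base',307,341,.005);P('baseA',282,322,.005)
P('cover',509,277,.026)
# grey masks: base foot & cover by min area rect of non-green near
hsv=cv2.cvtColor(a,cv2.COLOR_BGR2HSV)
for nm,(u,v),r,z in(('cover',(509,277),20,.02),('base',(307,341),32,.01)):
    u/=s;v/=s
    m=((a[:,:,0].astype(int)-a[:,:,1]>3)).astype(np.uint8)
    M=np.zeros_like(m);M[int(v-r):int(v+r),int(u-r):int(u+r)]=m[int(v-r):int(v+r),int(u-r):int(u+r)]
    cs,_=cv2.findContours(M,0,1);k=max(cs,key=cv2.contourArea)
    q=np.array([pt('top',p[0][0],p[0][1],z)[:2] for p in k],np.float32)*1000
    print(nm,cv2.minAreaRect(q))
E
```

```text
tin [0.544 0.179 0.058]
base [0.5475 0.1786 0.005 ]
baseA [0.6063 0.2054 0.005 ]
cover [ 0.4694 -0.2346  0.026 ]
cover ((470.6988525390625, -237.80072021484375), (87.36840057373047, 61.20621871948242), 25.070756912231445)
base ((548.593505859375, 178.76889038085938), (139.5124969482422, 75.4643325805664), 17.37104606628418)
```

View pics/crop1.png

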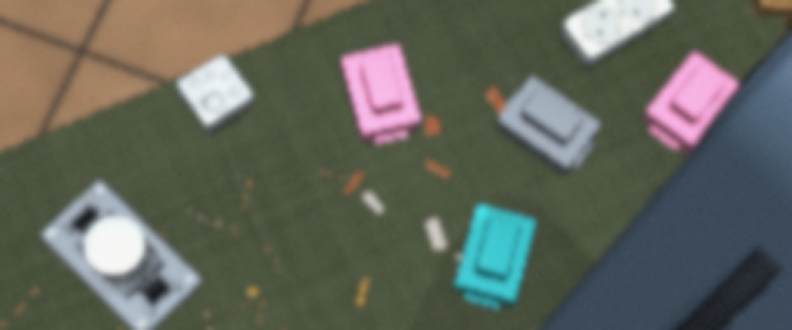

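The close crop shows the grey cap with its grip block at (548,122), clearly not pink or turquoise, so it is the cover. I'll move over it for a wrist look on the way to the base.

Request:
apply_moves(
  plan=[
    {"tx": 0.96,"ty": 0.93,"tz": 0.2,"hand": -1},
    {"tx": 0.96,"ty": 0.93,"tz": 0.2,"hand": -1},
    {"tx": 0.96,"ty": 0.93,"hand": -1},
    {"tx": 0.96,"ty": 0.93,"hand": -1},
    {"tx": 0.96,"ty": 0.93,"hand": -1},
  ],
)

```text
invalid input
```

Request:
apply_moves(
  plan=[
    {"tx": 0.96,"ty": 0.93,"hand": -1},
    {"tx": 0.96,"ty": 0.93,"hand": -1},
    {"tx": 0.96,"ty": 0.93,"hand": -1},
    {"tx": 0.96,"ty": 0.93,"hand": -1},
    {"tx": 0.96,"ty": 0.93,"hand": -1},
  ],
)

```text
invalid input
```

Request:
apply_moves(
  plan=[
    {"tx": 0.96,"ty": 0.93,"hand": -1},
    {"tx": 0.96,"ty": 0.93,"hand": -1},
    {"hand": -1},
    {"hand": -1},
  ],
)

```text
invalid input
```

```bash
python3 - <<'E'
from h import *
import pickle
o,im=save('wrist','w1.png');pickle.dump(o,open('w1.pkl','wb'))
print(o['position'],o['tcp_rot'].round(3),o['clock'],o['wrist_force'])
E
```

```text
[ 0.18273367 -0.51843434  0.23080566] [[ 0.943  0.332 -0.   ]
 [ 0.332 -0.943  0.001]
 [ 0.    -0.001 -1.   ]] 0.1 [ 0.44112901 -0.67981235  0.26977775]
```

View pics/w1.png

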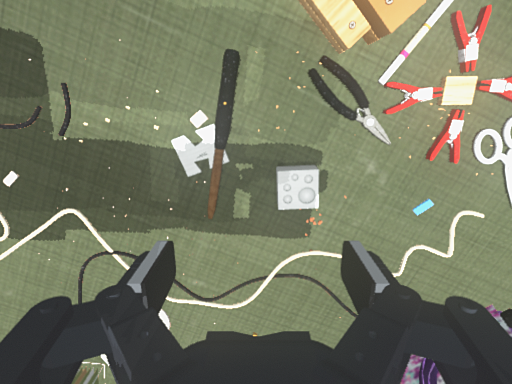

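That wrist picture is from the start pose (bench clutter only), because the moves were refused. The rows probably need every key.

Request:
apply_moves(
  plan=[
    {"tx": 0.96,"ty": 0.93,"tz": 0.2,"wx": 0,"wy": 0,"wz": 0,"hand": -1},
    {"tx": 0.96,"ty": 0.93,"tz": 0.2,"wx": 0,"wy": 0,"wz": 0,"hand": -1},
    {"tx": 0.96,"ty": 0.93,"tz": 0,"wx": 0,"wy": 0,"wz": 0,"hand": -1},
    {"tx": 0.96,"ty": 0.93,"tz": 0,"wx": 0,"wy": 0,"wz": 0,"hand": -1},
    {"tx": 0.96,"ty": 0.93,"tz": 0,"wx": 0,"wy": 0,"wz": 0,"hand": -1},
  ],
)

```text
clock: 0.57
position: [0.3036, -0.4012, 0.2412]
tcp_rot: [[0.943, 0.332, -0.0], [0.332, -0.943, 0.0], [-0.0, -0.0, -1.0]]
wrist_force: [0.3, -0.2, 0.2]
width: 1.002
grip_force: 0.0
```

Request:
apply_moves(
  plan=[
    {"tx": 0.96,"ty": 0.93,"tz": 0,"wx": 0,"wy": 0,"wz": 0,"hand": -1},
    {"tx": 0.96,"ty": 0.93,"tz": 0,"wx": 0,"wy": 0,"wz": 0,"hand": -1},
    {"tx": 0.96,"ty": 0.93,"tz": 0,"wx": 0,"wy": 0,"wz": 0,"hand": -1},
    {"tx": 0.96,"ty": 0.93,"tz": 0,"wx": 0,"wy": 0,"wz": 0,"hand": -1},
    {"tx": 0.96,"ty": 0.93,"tz": 0,"wx": 0,"wy": 0,"wz": 0,"hand": -1},
  ],
)

```text
clock: 0.98
position: [0.4237, -0.2848, 0.2412]
tcp_rot: [[0.943, 0.332, -0.0], [0.332, -0.943, 0.0], [-0.0, -0.0, -1.0]]
wrist_force: [0.6, -0.5, -0.3]
width: 1.003
grip_force: 0.0
```

Request:
apply_moves(
  plan=[
    {"tx": 0,"ty": 0.5,"tz": 0,"wx": 0,"wy": 0,"wz": 0,"hand": -1},
    {"tx": 0,"ty": 0.5,"tz": 0,"wx": 0,"wy": 0,"wz": 0,"hand": -1},
    {"tx": 0,"ty": 0,"tz": 0,"wx": 0,"wy": 0,"wz": 0,"hand": -1},
    {"tx": 0,"ty": 0,"tz": 0,"wx": 0,"wy": 0,"wz": 0,"hand": -1},
  ],
)

```text
clock: 1.32
position: [0.4223, -0.2613, 0.2413]
tcp_rot: [[0.943, 0.333, -0.0], [0.333, -0.943, -0.0], [-0.0, 0.0, -1.0]]
wrist_force: [-0.8, 0.4, -0.5]
width: 0.997
grip_force: 0.0
```

```bash
cat > w.py <<'E'
from h import *
import pickle,sys
n=sys.argv[1]
o,im=save('wrist',n+'.png');pickle.dump(o,open(n+'.pkl','wb'))
print(o['position'],o['tcp_rot'].round(3),o['clock'],o['qpos'].round(1))
E
python3 w.py w2
```

```text
[ 0.42225086 -0.261269    0.24134035] [[ 0.943  0.333 -0.   ]
 [ 0.333 -0.943 -0.   ]
 [-0.     0.    -1.   ]] 1.3167 [-37.1  13.9 101.7  -0.   64.5  33.5]
```

View pics/w2.png

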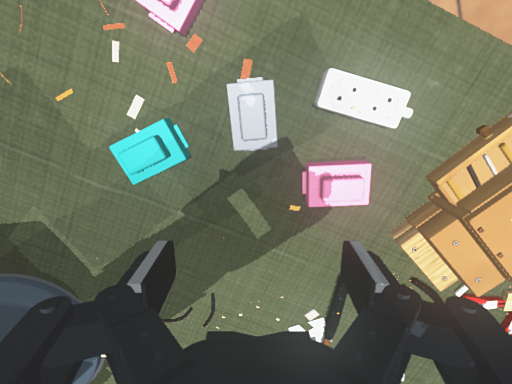

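The wrist view shows the grey cover at (253,115), long axis nearly along the image vertical (the tool's x), with its block at (253,117). Pink and turquoise caps stand well clear. Now on to the base, measuring the cover meanwhile.

```bash
cat >> h.py <<'E'
def rect(n,roi,thr,z,obs,im):
    """min-area rectangle (mm, world xy at height z) of the largest blob with blue-ish grey in roi"""
    x0,y0,x1,y1=roi;b=im.astype(int)
    m=((b[:,:,0]-b[:,:,1]>thr)&(abs(b[:,:,0]-b[:,:,2])<45)&(b.sum(2)>250)).astype(np.uint8)
    M=np.zeros_like(m);M[y0:y1,x0:x1]=m[y0:y1,x0:x1]
    M=cv2.morphologyEx(M,cv2.MORPH_OPEN,np.ones((5,5)))
    k=max(cv2.findContours(M,0,1)[0],key=cv2.contourArea)
    q=np.array([pt(n,p[0][0],p[0][1],z,obs)[:2] for p in k],np.float32)*1000
    return cv2.minAreaRect(q),cv2.boundingRect(k)
E
python3 - <<'E'
from h import *
import pickle
im=cv2.imread('pics/w2.png');o=pickle.load(open('w2.pkl','rb'))
print(im[60:160:12,253].tolist(),im[115,270],im[115,285])
for z in(.026,.0):print(rect('wrist',(215,70,290,160),3,z,o,im))
for u,v in((228,84),(272,81),(277,148),(234,151)):print(pt('wrist',u,v,.026,o).round(4))
E
```

```text
[[92, 117, 110], [95, 118, 109], [233, 229, 223], [236, 232, 226], [231, 226, 220], [229, 223, 218], [226, 219, 214], [225, 218, 212], [68, 78, 74]] [229 224 218] [ 98 119 111]
(((473.28424072265625, -236.71685791015625), (83.87948608398438, 55.44104766845703), 24.252269744873047), (227, 78, 50, 72))
(((471.6723327636719, -236.78440856933594), (89.96590423583984, 59.46390914916992), 24.252138137817383), (227, 78, 50, 72))
[ 0.4969 -0.1982  0.026 ]
[ 0.5173 -0.2459  0.026 ]
[ 0.4454 -0.2792  0.026 ]
[ 0.4238 -0.2294  0.026 ]
```

Request:
apply_moves(
  plan=[
    {"tx": 0.25,"ty": 1,"tz": 0,"wx": 0,"wy": 0,"wz": 0,"hand": -1},
    {"tx": 0.25,"ty": 1,"tz": 0,"wx": 0,"wy": 0,"wz": 0,"hand": -1},
    {"tx": 0.25,"ty": 1,"tz": 0,"wx": 0,"wy": 0,"wz": 0,"hand": -1},
    {"tx": 0.25,"ty": 1,"tz": 0,"wx": 0,"wy": 0,"wz": 0,"hand": -1},
    {"tx": 0.25,"ty": 1,"tz": 0,"wx": 0,"wy": 0,"wz": 0,"hand": -1},
  ],
)

```text
clock: 1.78
position: [0.4539, -0.1362, 0.2414]
tcp_rot: [[0.944, 0.331, 0.0], [0.331, -0.944, -0.0], [0.0, 0.0, -1.0]]
wrist_force: [0.4, -0.1, -0.1]
width: 1.0
grip_force: 0.0
```

Request:
apply_moves(
  plan=[
    {"tx": 0.25,"ty": 1,"tz": 0,"wx": 0,"wy": 0,"wz": 0,"hand": -1},
    {"tx": 0.25,"ty": 1,"tz": 0,"wx": 0,"wy": 0,"wz": 0,"hand": -1},
    {"tx": 0.25,"ty": 1,"tz": 0,"wx": 0,"wy": 0,"wz": 0,"hand": -1},
    {"tx": 0.25,"ty": 1,"tz": 0,"wx": 0,"wy": 0,"wz": 0,"hand": -1},
    {"tx": 0.25,"ty": 1,"tz": 0,"wx": 0,"wy": 0,"wz": 0,"hand": -1},
  ],
)

```text
clock: 2.2
position: [0.4855, -0.0112, 0.2414]
tcp_rot: [[0.944, 0.331, 0.0], [0.331, -0.944, -0.0], [0.0, 0.0, -1.0]]
wrist_force: [0.1, -0.4, 0.8]
width: 0.999
grip_force: 0.0
```

Request:
apply_moves(
  plan=[
    {"tx": 0.2,"ty": 1,"tz": -0.3,"wx": 0,"wy": 0,"wz": 0,"hand": -1},
    {"tx": 0.2,"ty": 1,"tz": -0.3,"wx": 0,"wy": 0,"wz": 0,"hand": -1},
    {"tx": 0,"ty": 1,"tz": -0.4,"wx": 0,"wy": 0,"wz": 0,"hand": -1},
    {"tx": 0,"ty": 1,"tz": -0.4,"wx": 0,"wy": 0,"wz": 0,"hand": -1},
    {"tx": 0,"ty": 1,"tz": -0.4,"wx": 0,"wy": 0,"wz": 0,"hand": -1},
  ],
)

```text
clock: 2.62
position: [0.4956, 0.1138, 0.1959]
tcp_rot: [[0.944, 0.331, 0.0], [0.331, -0.944, -0.0], [0.0, 0.0, -1.0]]
wrist_force: [0.7, 0.7, -0.2]
width: 1.003
grip_force: 0.0
```

Request:
apply_moves(
  plan=[
    {"tx": 0,"ty": 0.5,"tz": 0,"wx": 0,"wy": 0,"wz": 0,"hand": -1},
    {"tx": 0,"ty": 0,"tz": 0,"wx": 0,"wy": 0,"wz": 0,"hand": -1},
    {"tx": 0,"ty": 0,"tz": 0,"wx": 0,"wy": 0,"wz": 0,"hand": -1},
  ],
)

```text
clock: 2.87
position: [0.4957, 0.1256, 0.1967]
tcp_rot: [[0.943, 0.333, 0.0], [0.333, -0.943, -0.0], [0.0, 0.0, -1.0]]
wrist_force: [-1.0, -0.4, 0.2]
width: 1.0
grip_force: 0.0
```

```bash
python3 w.py w3
```

```text
[0.49569548 0.12564213 0.19668695] [[ 0.943  0.333  0.   ]
 [ 0.333 -0.943 -0.   ]
 [ 0.     0.    -1.   ]] 2.8667 [  9.   18.4 102.4  -0.   59.1  79.6]
```

View pics/w3.png

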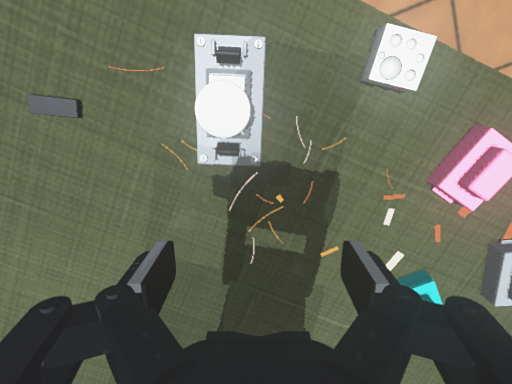

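This shows the base foot with corners near (194,35), (265,37), (263,165) and (198,163). The catches are at (228,53) and (228,149), and the tin at (222,108). I'll fit the base foot and the tin.

```bash
python3 - <<'E'
from h import *
import pickle
im=cv2.imread('pics/w3.png');o=pickle.load(open('w3.pkl','rb'))
print(rect('wrist',(180,20,280,180),3,.005,o,im))
g=cv2.medianBlur(im[:,:,2],3);m=np.zeros_like(g);m[70:150,185:260]=(g[70:150,185:260]>235)
k=max(cv2.findContours(m,0,1)[0],key=cv2.contourArea);c,r=cv2.minEnclosingCircle(k)
print(c,r,pt('wrist',*c,.058,o), np.linalg.norm(pt('wrist',c[0]+r,c[1],.058,o)-pt('wrist',c[0]-r,c[1],.058,o)))
for u,v in((201,42),(259,44),(256,159),(204,158)):print(pt('wrist',u,v,.005,o).round(4))
e=cv2.fitEllipse(k);print(e,pt('wrist',*e[0],.058,o))
E
```

```text
(((587.7666625976562, 190.34722900390625), (60.81551742553711, 74.76231384277344), 17.207996368408203), (194, 34, 71, 64))
(224.24612426757812, 104.06204986572266) 32.36604690551758 [0.55200734 0.17859836 0.058     ] 0.061059062297358926
[0.6003 0.2255 0.005 ]
[0.619  0.1673 0.005 ]
[0.5016 0.1294 0.005 ]
[0.4822 0.188  0.005 ]
((222.5659637451172, 105.5805435180664), (53.65489196777344, 62.67793273925781), 7.041980266571045) [0.55016393 0.17968367 0.058     ]
```

Request:
apply_moves(
  plan=[
    {"tx": 0.68,"ty": 0.7,"tz": -0.4,"wx": 0,"wy": 0,"wz": -0.4,"hand": -1},
    {"tx": 0.68,"ty": 0.7,"tz": -0.5,"wx": 0,"wy": 0,"wz": 0,"hand": -1},
    {"tx": 0.69,"ty": 0.7,"tz": -0.5,"wx": 0,"wy": 0,"wz": 0,"hand": -1},
    {"tx": 0,"ty": 0,"tz": -1,"wx": 0,"wy": 0,"wz": 0,"hand": -1},
    {"tx": 0,"ty": 0,"tz": -1,"wx": 0,"wy": 0,"wz": 0,"hand": -1},
  ],
)

```text
clock: 3.33
position: [0.5482, 0.1781, 0.1113]
tcp_rot: [[0.954, 0.301, 0.003], [0.301, -0.954, 0.0], [0.003, 0.0, -1.0]]
wrist_force: [-0.3, -0.5, -0.9]
width: 1.003
grip_force: 0.0
```

```bash
python3 w.py w4
```

```text
[0.54818739 0.17811258 0.11133445] [[ 0.954  0.301  0.003]
 [ 0.301 -0.954  0.   ]
 [ 0.003  0.    -1.   ]] 3.3333 [13.4 31.1 96.5 -0.  52.2 85.8]
```

View pics/w4.png

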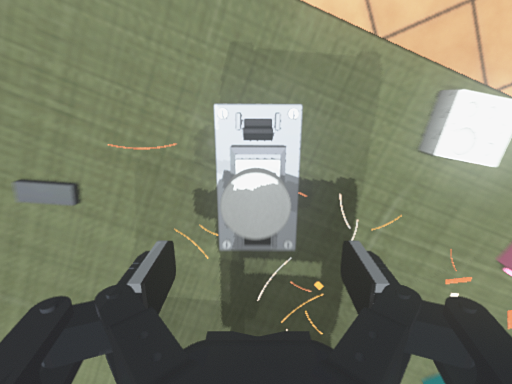

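The base is centred and straight in view: screws near (223,114), (294,114), (290,244) and (227,245), tin centre near (256,205) between the fingers.

```bash
python3 - <<'E'
from h import *
import pickle
o=pickle.load(open('w4.pkl','rb'))
q=np.array([pt('wrist',u,v,.006,o)[:2] for u,v in((223,114),(294,114),(290,244),(227,245))])
d=q[0]+q[1]-q[2]-q[3];print(q.round(4),q.mean(0),np.degrees(np.arctan2(d[1],d[0])))
q=np.array([pt('wrist',u,v,.005,o)[:2] for u,v in((214,104),(302,104),(295,250),(220,250))])
d=q[0]+q[1]-q[2]-q[3];print(q.round(4),q.mean(0),np.degrees(np.arctan2(d[1],d[0])))
print(pt('wrist',256,205,.058,o))
E
```

```text
[[0.6003 0.2248]
 [0.6184 0.1679]
 [0.502  0.1302]
 [0.4825 0.1882]] [0.55078749 0.17774578] 17.61857110165985
[[0.6057 0.2342]
 [0.628  0.1641]
 [0.4968 0.123 ]
 [0.4746 0.1932]] [0.55127325 0.17862055] 17.39212743708841
[0.54970324 0.17947956 0.058     ]
```

Request:
apply_moves(
  plan=[
    {"tx": 0,"ty": 0,"tz": -1,"wx": 0,"wy": 0,"wz": 0,"hand": -1},
    {"tx": 0,"ty": 0,"tz": -1,"wx": 0,"wy": 0,"wz": 0,"hand": -1},
    {"tx": 0,"ty": 0,"tz": -0.6,"wx": 0,"wy": 0,"wz": 0,"hand": -1},
    {"tx": 0,"ty": 0,"tz": -0.5,"wx": 0,"wy": 0,"wz": 0,"hand": -1},
    {"tx": 0,"ty": 0,"tz": 0,"wx": 0,"wy": 0,"wz": 0,"hand": 0},
  ],
)

```text
clock: 3.8
position: [0.5461, 0.1776, 0.0326]
tcp_rot: [[0.954, 0.301, -0.002], [0.301, -0.954, -0.001], [-0.002, -0.0, -1.0]]
wrist_force: [0.5, -0.3, 0.7]
width: 0.886
grip_force: 0.0
```

Request:
apply_moves(
  plan=[
    {"tx": 0,"ty": 0,"tz": 0,"wx": 0,"wy": 0,"wz": 0,"hand": 0.2},
    {"tx": 0,"ty": 0,"tz": 0,"wx": 0,"wy": 0,"wz": 0,"hand": 0.2},
    {"tx": 0,"ty": 0,"tz": 0,"wx": 0,"wy": 0,"wz": 0,"hand": 0.2},
    {"tx": 0,"ty": 0,"tz": 0,"wx": 0,"wy": 0,"wz": 0,"hand": 0.2},
    {"tx": 0,"ty": 0,"tz": 0,"wx": 0,"wy": 0,"wz": 0,"hand": 0.2},
  ],
)

```text
clock: 4.22
position: [0.5474, 0.1788, 0.0348]
tcp_rot: [[0.953, 0.302, 0.002], [0.302, -0.953, 0.0], [0.002, 0.0, -1.0]]
wrist_force: [0.9, -2.3, 3.4]
width: 0.606
grip_force: 62.1
```

Request:
apply_moves(
  plan=[
    {"tx": 0,"ty": 0,"tz": 0.5,"wx": 0,"wy": 0,"wz": 0,"hand": 0.2},
    {"tx": 0,"ty": 0,"tz": 1,"wx": 0,"wy": 0,"wz": 0,"hand": 0.2},
    {"tx": 0,"ty": 0,"tz": 1,"wx": 0,"wy": 0,"wz": 0,"hand": 0.2},
    {"tx": -0.33,"ty": -0.9,"tz": 0,"wx": 0,"wy": 0,"wz": 0,"hand": 0.2},
    {"tx": -0.33,"ty": -0.9,"tz": 0,"wx": 0,"wy": 0,"wz": 0,"hand": 0.2},
  ],
)

```text
clock: 4.63
position: [0.5306, 0.1342, 0.0985]
tcp_rot: [[0.953, 0.304, 0.003], [0.304, -0.953, 0.001], [0.003, 0.0, -1.0]]
wrist_force: [0.4, -1.1, -0.2]
width: 0.609
grip_force: 62.7
```

Request:
apply_moves(
  plan=[
    {"tx": -0.33,"ty": -0.9,"tz": 0,"wx": 0,"wy": 0,"wz": 0,"hand": 0.2},
    {"tx": -0.33,"ty": -0.9,"tz": 0,"wx": 0,"wy": 0,"wz": 0,"hand": 0.2},
    {"tx": -0.33,"ty": -0.9,"tz": 0,"wx": 0,"wy": 0,"wz": 0,"hand": 0.2},
    {"tx": -0.33,"ty": -0.9,"tz": 0,"wx": 0,"wy": 0,"wz": 0,"hand": 0.2},
    {"tx": -0.33,"ty": -0.9,"tz": 0,"wx": 0,"wy": 0,"wz": 0,"hand": 0.2},
  ],
)

```text
clock: 5.05
position: [0.4882, 0.0205, 0.0971]
tcp_rot: [[0.953, 0.302, 0.0], [0.302, -0.953, 0.0], [0.0, -0.0, -1.0]]
wrist_force: [0.5, 0.1, -1.4]
width: 0.603
grip_force: 62.7
```

Request:
apply_moves(
  plan=[
    {"tx": -0.33,"ty": -0.9,"tz": 0,"wx": 0,"wy": 0,"wz": 0,"hand": 0.2},
    {"tx": 0,"ty": 0,"tz": -0.9,"wx": 0,"wy": 0,"wz": 0,"hand": 0.2},
    {"tx": 0,"ty": 0,"tz": -0.9,"wx": 0,"wy": 0,"wz": 0,"hand": 0.2},
    {"tx": 0,"ty": 0,"tz": -0.9,"wx": 0,"wy": 0,"wz": 0,"hand": 0.2},
    {"tx": 0,"ty": 0,"tz": -0.4,"wx": 0,"wy": 0,"wz": 0,"hand": 0.2},
  ],
)

```text
clock: 5.47
position: [0.4795, -0.0011, 0.0174]
tcp_rot: [[0.953, 0.302, -0.002], [0.302, -0.953, 0.0], [-0.002, -0.001, -1.0]]
wrist_force: [-0.8, -0.6, -1.3]
width: 0.604
grip_force: 62.7
```

```bash
python3 w.py w5
```

```text
[ 0.47953032 -0.00110453  0.01742506] [[ 0.953  0.302 -0.002]
 [ 0.302 -0.953  0.   ]
 [-0.002 -0.001 -1.   ]] 5.4667 [ -5.7  33.  112.8   0.   34.3  66.7]
```

View pics/w5.png

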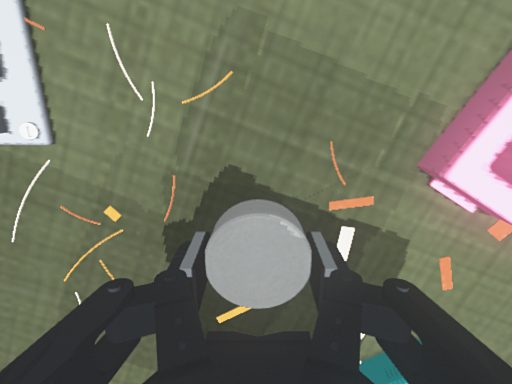

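The tin is held upright and centred between the pads at (258,255) over bare bench, with nothing tall underneath. Lowering gently.

Request:
apply_moves(
  plan=[
    {"tx": 0,"ty": 0,"tz": -0.2,"wx": 0,"wy": 0,"wz": 0,"hand": 0.2},
    {"tx": 0,"ty": 0,"tz": -0.2,"wx": 0,"wy": 0,"wz": 0,"hand": 0.2},
    {"tx": 0,"ty": 0,"tz": 0,"wx": 0,"wy": 0,"wz": 0,"hand": 0.2},
  ],
)

```text
clock: 5.77
position: [0.4808, -0.0011, 0.009]
tcp_rot: [[0.953, 0.302, 0.0], [0.302, -0.953, -0.0], [0.0, 0.0, -1.0]]
wrist_force: [-0.8, -0.5, 0.5]
width: 0.606
grip_force: 62.7
```

Request:
apply_moves(
  plan=[
    {"tx": 0,"ty": 0,"tz": -0.2,"wx": 0,"wy": 0,"wz": 0,"hand": 0.2},
    {"tx": 0,"ty": 0,"tz": -0.05,"wx": 0,"wy": 0,"wz": 0,"hand": 0.2},
    {"tx": 0,"ty": 0,"tz": 0,"wx": 0,"wy": 0,"wz": 0,"hand": 0.2},
  ],
)

```text
clock: 6.02
position: [0.4806, -0.0012, 0.0025]
tcp_rot: [[0.953, 0.302, 0.0], [0.302, -0.953, 0.0], [0.0, -0.0, -1.0]]
wrist_force: [0.3, 0.3, -0.4]
width: 0.601
grip_force: 62.7
```

Request:
apply_moves(
  plan=[
    {"tx": 0,"ty": 0,"tz": -0.08,"wx": 0,"wy": 0,"wz": 0,"hand": 0.2},
    {"tx": 0,"ty": 0,"tz": 0,"wx": 0,"wy": 0,"wz": 0,"hand": 0.2},
  ],
)

```text
clock: 6.18
position: [0.4807, -0.0012, 0.0022]
tcp_rot: [[0.953, 0.302, 0.0], [0.302, -0.953, -0.0], [0.0, 0.0, -1.0]]
wrist_force: [-8.6, 0.2, 27.2]
width: 0.605
grip_force: 65.6
```

Request:
apply_moves(
  plan=[
    {"tx": 0,"ty": 0,"tz": 0.06,"wx": 0,"wy": 0,"wz": 0,"hand": 0.2},
    {"tx": 0,"ty": 0,"tz": 0,"wx": 0,"wy": 0,"wz": 0,"hand": -1},
    {"tx": 0,"ty": 0,"tz": 0,"wx": 0,"wy": 0,"wz": 0,"hand": -1},
    {"tx": 0,"ty": 0,"tz": 0,"wx": 0,"wy": 0,"wz": 0,"hand": -1},
    {"tx": 0,"ty": 0,"tz": 0,"wx": 0,"wy": 0,"wz": 0,"hand": -1},
  ],
)

```text
clock: 6.6
position: [0.4805, -0.0012, 0.0019]
tcp_rot: [[0.953, 0.302, -0.0], [0.302, -0.953, 0.0], [-0.0, -0.0, -1.0]]
wrist_force: [-1.0, 0.9, -0.3]
width: 1.0
grip_force: 0.0
```

Request:
apply_moves(
  plan=[
    {"tx": 0,"ty": 0,"tz": 0.5,"wx": 0,"wy": 0,"wz": 0,"hand": -1},
    {"tx": 0,"ty": 0,"tz": 1,"wx": 0,"wy": 0,"wz": 0,"hand": -1},
    {"tx": 0,"ty": 0,"tz": 1,"wx": 0,"wy": 0,"wz": 0,"hand": -1},
    {"tx": 0,"ty": 0,"tz": 1,"wx": 0,"wy": 0,"wz": 0,"hand": -1},
    {"tx": 0,"ty": 0,"tz": 1,"wx": 0,"wy": 0,"wz": 0,"hand": -1},
  ],
)

```text
clock: 7.02
position: [0.4803, -0.0012, 0.1155]
tcp_rot: [[0.953, 0.302, -0.0], [0.302, -0.953, 0.0], [-0.0, -0.0, -1.0]]
wrist_force: [0.9, 0.5, -0.7]
width: 0.994
grip_force: 0.0
```

Request:
apply_moves(
  plan=[
    {"tx": 0,"ty": -0.94,"tz": 0.1,"wx": 0,"wy": 0,"wz": 0.14,"hand": -1},
    {"tx": 0,"ty": -0.94,"tz": 0,"wx": 0,"wy": 0,"wz": 0.14,"hand": -1},
    {"tx": 0,"ty": -0.94,"tz": 0,"wx": 0,"wy": 0,"wz": 0.14,"hand": -1},
    {"tx": -0.1,"ty": -0.94,"tz": 0,"wx": 0,"wy": 0,"wz": 0.14,"hand": -1},
    {"tx": 0,"ty": -0.94,"tz": 0,"wx": 0,"wy": 0,"wz": 0.14,"hand": -1},
  ],
)

```text
clock: 7.43
position: [0.4776, -0.1197, 0.1169]
tcp_rot: [[0.935, 0.356, -0.0], [0.356, -0.935, 0.0], [-0.0, -0.0, -1.0]]
wrist_force: [0.4, -0.4, -0.1]
width: 1.0
grip_force: 0.0
```

Request:
apply_moves(
  plan=[
    {"tx": 0,"ty": -0.94,"tz": 0,"wx": 0,"wy": 0,"wz": 0.14,"hand": -1},
    {"tx": 0,"ty": -0.94,"tz": 0,"wx": 0,"wy": 0,"wz": 0.14,"hand": -1},
    {"tx": -0.1,"ty": -0.94,"tz": 0,"wx": 0,"wy": 0,"wz": 0.14,"hand": -1},
    {"tx": 0,"ty": -0.94,"tz": 0,"wx": 0,"wy": 0,"wz": 0.14,"hand": -1},
    {"tx": -0.1,"ty": -0.96,"tz": 0,"wx": 0,"wy": 0,"wz": 0.1,"hand": -1},
  ],
)

```text
clock: 7.85
position: [0.473, -0.2378, 0.1169]
tcp_rot: [[0.915, 0.404, -0.0], [0.404, -0.915, 0.0], [-0.0, -0.0, -1.0]]
wrist_force: [1.1, -0.0, -0.0]
width: 1.001
grip_force: 0.0
```

Request:
apply_moves(
  plan=[
    {"tx": 0,"ty": 0,"tz": 0,"wx": 0,"wy": 0,"wz": 0,"hand": -1},
    {"tx": 0,"ty": 0,"tz": 0,"wx": 0,"wy": 0,"wz": 0,"hand": -1},
  ],
)

```text
clock: 8.02
position: [0.4727, -0.2373, 0.1167]
tcp_rot: [[0.916, 0.402, -0.0], [0.402, -0.916, 0.0], [-0.0, -0.0, -1.0]]
wrist_force: [0.3, 0.7, 1.1]
width: 1.0
grip_force: 0.0
```

```bash
python3 w.py w6; python3 - <<'E'
from h import *
_,a=save('top','top6.png')
w=cv2.imread('pics/w6.png')
c=cv2.resize(cv2.imread('pics/top6.png')[150:260,160:330],None,fx=1.9,fy=1.9)
out=np.zeros((600,512,3),np.uint8);out[:384]=w;out[384:384+c.shape[0],:c.shape[1]]=c
cv2.imwrite('pics/m6.png',out)
E
```

```text
[ 0.47274317 -0.23732576  0.11671327] [[ 0.916  0.402 -0.   ]
 [ 0.402 -0.916  0.   ]
 [-0.    -0.    -1.   ]] 8.0167 [-31.7  26.6 103.5   0.   50.   34.6]
```

View pics/m6.png

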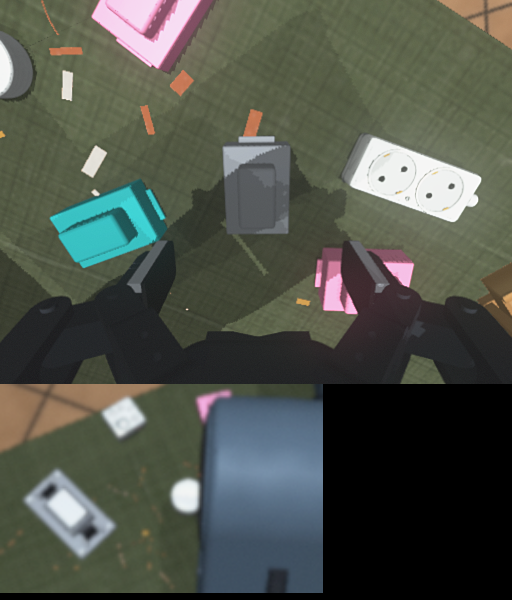

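The wrist view shows the cover's flat-top corners near (223,147), (290,145), (288,233) and (228,234), with the block top at about (238–275, 165–227). A pink cap sits near the right finger, at (317–412, 248–312). The top view shows the tin standing alone on the bench and the base open and empty.

```bash
python3 - <<'E'
from h import *
import pickle
o=pickle.load(open('w6.pkl','rb'));im=cv2.imread('pics/w6.png');R=o['tcp_rot'];p=o['position']
def quad(c,z):
    q=np.array([pt('wrist',u,v,z,o)[:2] for u,v in c]);d=q[0]+q[1]-q[2]-q[3]
    print(z,q.mean(0).round(4),np.degrees(np.arctan2(d[1],d[0])).round(2),np.linalg.norm(d)/2,np.linalg.norm(q[0]-q[1]),np.linalg.norm(q[2]-q[3]))
quad([(223,147),(290,145),(288,233),(228,234)],.026)
quad([(238,165),(274,165),(276,225),(239,228)],.046)
b=im.astype(int);m=((b[:,:,2]-b[:,:,1]>40)).astype(np.uint8);m[:240]=0
n=cv2.findContours(m,0,1)[0];k=max(n,key=cv2.contourArea)[:,0]
for z in(0,.026,.046):
    t=np.array([(pt('wrist',u,v,z,o)-p)@R for u,v in k])*1000;print('pink tool xy',z,t.min(0)[:2],t.max(0)[:2])
cv2.imwrite('pics/m7.png',cv2.resize(im[125:260,200:420],None,fx=3.6,fy=3.6,interpolation=cv2.INTER_CUBIC))
E
```

```text
0.026 [ 0.4721 -0.2375] 24.66 0.07923951200685736 0.05487676234296646 0.05418578722539175
0.046 [ 0.4743 -0.2362] 24.97 0.05157687508303991 0.027515663084597502 0.030426656742401473
pink tool xy 0 [-150.10025347   60.83470626] [-70.75957135 109.89271717]
pink tool xy 0.026 [-127.31355576   54.7745096 ] [-55.91634848  98.9209031 ]
pink tool xy 0.046 [-109.78532674   50.11281987] [-44.49848473  90.48104613]
```

View pics/m7.png

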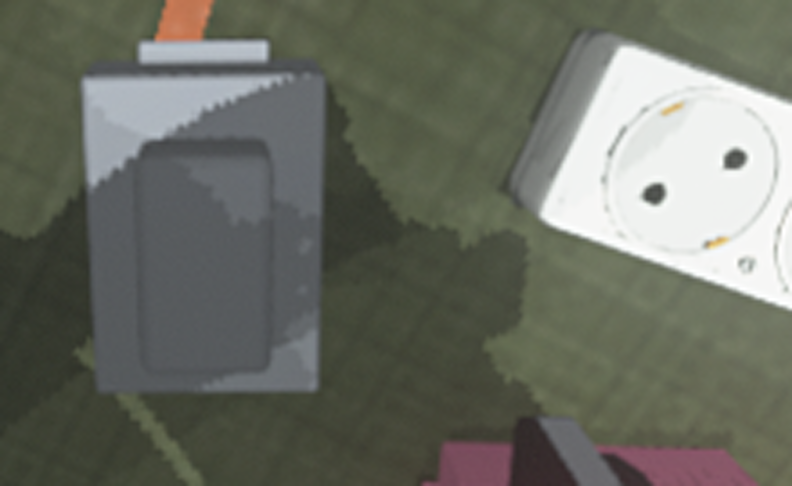

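The crop confirms the cover's corners and its block, which lies straight between the jaws. The pink cap is more than 44 mm behind the fingers, so it is clear. Descending and gripping.

Request:
apply_moves(
  plan=[
    {"tx": 0,"ty": 0,"tz": -1,"wx": 0,"wy": 0,"wz": 0.1,"hand": -1},
    {"tx": 0,"ty": 0,"tz": -1,"wx": 0,"wy": 0,"wz": 0,"hand": -0.6},
    {"tx": 0,"ty": 0,"tz": -0.9,"wx": 0,"wy": 0,"wz": 0,"hand": -0.4},
    {"tx": 0,"ty": 0,"tz": -0.4,"wx": 0,"wy": 0,"wz": 0,"hand": -0.2},
    {"tx": 0,"ty": 0,"tz": -0.15,"wx": 0,"wy": 0,"wz": 0,"hand": -0.2},
  ],
)

```text
clock: 8.53
position: [0.4724, -0.2354, 0.0294]
tcp_rot: [[0.911, 0.412, -0.002], [0.412, -0.911, 0.002], [-0.002, -0.002, -1.0]]
wrist_force: [-0.6, 0.3, -0.1]
width: 0.598
grip_force: 0.0
```

Request:
apply_moves(
  plan=[
    {"tx": 0,"ty": 0,"tz": 0,"wx": 0,"wy": 0,"wz": 0,"hand": 0.2},
    {"tx": 0,"ty": 0,"tz": 0,"wx": 0,"wy": 0,"wz": 0,"hand": 0.6},
    {"tx": 0,"ty": 0,"tz": 0,"wx": 0,"wy": 0,"wz": 0,"hand": 0.8},
    {"tx": 0,"ty": 0,"tz": 0,"wx": 0,"wy": 0,"wz": 0,"hand": 0.8},
    {"tx": 0,"ty": 0,"tz": 0,"wx": 0,"wy": 0,"wz": 0,"hand": 0.8},
  ],
)

```text
clock: 8.95
position: [0.4737, -0.237, 0.0319]
tcp_rot: [[0.912, 0.411, 0.002], [0.411, -0.912, -0.001], [0.001, 0.001, -1.0]]
wrist_force: [-0.6, 1.4, 7.3]
width: 0.332
grip_force: 60.1
```

Request:
apply_moves(
  plan=[
    {"tx": 0,"ty": 0,"tz": 0.3,"wx": 0,"wy": 0,"wz": 0,"hand": 0.8},
    {"tx": 0,"ty": 0,"tz": 0.8,"wx": 0,"wy": 0,"wz": 0,"hand": 0.8},
    {"tx": 0,"ty": 0,"tz": 1,"wx": 0,"wy": 0,"wz": 0,"hand": 0.8},
    {"tx": 0,"ty": 0,"tz": 0.9,"wx": 0,"wy": 0,"wz": 0,"hand": 0.8},
    {"tx": 0,"ty": 0,"tz": 0,"wx": 0,"wy": 0,"wz": 0,"hand": 0.8},
  ],
)

```text
clock: 9.37
position: [0.4748, -0.2378, 0.1102]
tcp_rot: [[0.912, 0.411, 0.005], [0.411, -0.912, -0.003], [0.004, 0.005, -1.0]]
wrist_force: [0.6, -1.1, -0.8]
width: 0.334
grip_force: 59.5
```

Request:
apply_moves(
  plan=[
    {"tx": 0.185,"ty": 0.97,"tz": 0,"wx": 0,"wy": 0,"wz": -0.09,"hand": 0.8},
    {"tx": 0.185,"ty": 0.97,"tz": 0,"wx": 0,"wy": 0,"wz": -0.09,"hand": 0.8},
    {"tx": 0.185,"ty": 0.97,"tz": 0,"wx": 0,"wy": 0,"wz": -0.09,"hand": 0.8},
    {"tx": 0.185,"ty": 0.97,"tz": 0,"wx": 0,"wy": 0,"wz": -0.09,"hand": 0.8},
    {"tx": 0.185,"ty": 0.97,"tz": 0,"wx": 0,"wy": 0,"wz": -0.09,"hand": 0.8},
  ],
)

```text
clock: 9.78
position: [0.496, -0.1143, 0.1058]
tcp_rot: [[0.926, 0.377, -0.0], [0.377, -0.926, 0.0], [-0.0, -0.0, -1.0]]
wrist_force: [0.4, 0.5, 0.1]
width: 0.336
grip_force: 59.5
```

Request:
apply_moves(
  plan=[
    {"tx": 0.185,"ty": 0.97,"tz": 0,"wx": 0,"wy": 0,"wz": -0.09,"hand": 0.8},
    {"tx": 0.185,"ty": 0.97,"tz": 0,"wx": 0,"wy": 0,"wz": -0.09,"hand": 0.8},
    {"tx": 0.185,"ty": 0.97,"tz": 0,"wx": 0,"wy": 0,"wz": -0.09,"hand": 0.8},
    {"tx": 0.185,"ty": 0.97,"tz": 0,"wx": 0,"wy": 0,"wz": -0.09,"hand": 0.8},
    {"tx": 0.185,"ty": 0.97,"tz": 0,"wx": 0,"wy": 0,"wz": -0.09,"hand": 0.8},
  ],
)

```text
clock: 10.2
position: [0.5192, 0.007, 0.1058]
tcp_rot: [[0.939, 0.344, -0.0], [0.344, -0.939, -0.0], [-0.0, -0.0, -1.0]]
wrist_force: [0.1, 0.5, -1.4]
width: 0.334
grip_force: 59.5
```

Request:
apply_moves(
  plan=[
    {"tx": 0.185,"ty": 0.97,"tz": 0,"wx": 0,"wy": 0,"wz": -0.09,"hand": 0.8},
    {"tx": 0.185,"ty": 0.97,"tz": 0,"wx": 0,"wy": 0,"wz": -0.09,"hand": 0.8},
    {"tx": 0.185,"ty": 0.97,"tz": 0,"wx": 0,"wy": 0,"wz": -0.09,"hand": 0.8},
    {"tx": 0.185,"ty": 0.97,"tz": 0,"wx": 0,"wy": 0,"wz": -0.09,"hand": 0.8},
    {"tx": 0.185,"ty": 0.97,"tz": 0,"wx": 0,"wy": 0,"wz": -0.09,"hand": 0.8},
  ],
)

```text
clock: 10.62
position: [0.5423, 0.1282, 0.1057]
tcp_rot: [[0.951, 0.31, -0.0], [0.31, -0.951, -0.0], [-0.0, -0.0, -1.0]]
wrist_force: [0.7, -0.3, -0.5]
width: 0.336
grip_force: 59.5
```

Request:
apply_moves(
  plan=[
    {"tx": 0.185,"ty": 0.97,"tz": 0,"wx": 0,"wy": 0,"wz": -0.09,"hand": 0.8},
    {"tx": 0.185,"ty": 0.97,"tz": 0,"wx": 0,"wy": 0,"wz": -0.04,"hand": 0.8},
    {"tx": 0,"ty": 0,"tz": 0,"wx": 0,"wy": 0,"wz": 0,"hand": 0.8},
    {"tx": 0,"ty": 0,"tz": 0,"wx": 0,"wy": 0,"wz": 0,"hand": 0.8},
  ],
)

```text
clock: 10.95
position: [0.5514, 0.1763, 0.1055]
tcp_rot: [[0.953, 0.302, -0.0], [0.302, -0.953, -0.0], [-0.0, 0.0, -1.0]]
wrist_force: [-0.1, -0.9, -1.1]
width: 0.331
grip_force: 59.5
```

```bash
python3 w.py w8; python3 - <<'E'
from h import *
import pickle
# held cover: grey blob in the wrist view; side view crop too (kept unviewed unless needed)
save('side','side8.png')
o=ctrl.get_obs();R=o['tcp_rot'];print(np.degrees(np.arctan2(R[1,0],R[0,0])),o['wrist_force'],o['width'])
E
```

```text
[0.5513632  0.17627151 0.10552743] [[ 0.953  0.302 -0.   ]
 [ 0.302 -0.953 -0.   ]
 [-0.     0.    -1.   ]] 10.95 [13.1 31.9 96.2 -0.  52.  85.5]
17.481889113916722 [-0.04638659 -0.4893541  -0.95882904] 0.3375178863223585
```

```bash
cat >> h.py <<'E'
def proj(P,o):
    p=ctrl.camera_params('wrist');T=np.eye(4);T[:3,:3]=o['tcp_rot'];T[:3,3]=o['position'];T=np.linalg.inv(T@np.array(p['mount']))
    c=T[:3,:3]@P+T[:3,3];x=c[:2]/c[2];x=x*(1+p['k1']*(x@x));return x*[p['fx'],p['fy']]+[p['cx'],p['cy']]
E
python3 - <<'E'
from h import *
import pickle
o=pickle.load(open('w8.pkl','rb'));im=cv2.imread('pics/w8.png');g=cv2.cvtColor(im,6).astype(int)
R=o['tcp_rot'];p=o['position']
T=lambda x,y,z:proj(p+R@np.array([x,y,z])/1000,o).round(1)
zt=31.9-26
print('front top edge x=40,',T(40,0,-(-zt)) if 0 else T(40,0,zt),'x=38',T(38,0,zt),'corners',T(40,-28,zt),T(40,28,zt),'lip front x45',T(45,0,zt+21))
print('block front top x26',T(26,0,-14.1),'bot',T(26,0,zt))
for u in(230,258,280):
    print(u,g[60:300:2,u].tolist())
c=T(36,0,zt);v=int(c[1]);print('row',v,g[v,170:345:2].tolist())
# base foot far corners/screws predicted
for x,y in((.0567,.03),(.0567,-.03)):
    b=np.array([.551,.178,.005])+np.r_[np.array([[.9537,-.3007],[.3007,.9537]])@[x,y],0];print('screw',proj(b,o).round(1))
E
```

```text
front top edge x=40, [257.  170.2] x=38 [257.  173.8] corners [204.7 170.1] [309.3 170.2] lip front x45 [257.1 153.5]
block front top x26 [256.9 208.4] bot [257.  194.9]
230 [126, 124, 122, 123, 123, 119, 117, 117, 120, 128, 131, 125, 122, 121, 121, 124, 125, 125, 124, 124, 121, 124, 121, 160, 235, 238, 237, 237, 238, 238, 238, 237, 238, 238, 237, 237, 237, 237, 237, 236, 236, 236, 227, 226, 201, 117, 192, 171, 131, 120, 118, 117, 118, 122, 123, 122, 130, 193, 229, 231, 230, 230, 230, 230, 230, 218, 217, 219, 218, 218, 220, 223, 188, 116, 117, 116, 138, 179, 182, 119, 119, 120, 119, 118, 117, 116, 117, 116, 111, 108, 108, 105, 106, 105, 105, 91, 88, 89, 84, 75, 74, 75, 71, 62, 62, 62, 53, 55, 65, 81, 85, 92, 100, 105, 113, 111, 111, 114, 122, 78]
258 [118, 122, 124, 119, 113, 117, 121, 121, 121, 122, 122, 121, 120, 120, 122, 130, 133, 124, 121, 120, 122, 123, 124, 149, 234, 237, 237, 237, 237, 237, 243, 105, 113, 112, 111, 81, 92, 114, 109, 83, 85, 79, 179, 230, 196, 114, 133, 129, 150, 238, 235, 234, 228, 122, 125, 123, 127, 198, 230, 230, 230, 230, 230, 229, 229, 229, 229, 219, 217
[... 650 characters left out ...]
, 126, 126, 126, 126, 126, 126, 125, 125, 125, 124, 123, 124, 122, 123, 123, 122, 122, 122, 122, 122, 122, 123, 122, 122, 123, 122, 123, 122, 120, 121, 122, 122, 120, 122, 121, 122, 121, 121, 120, 120, 121, 111]
row 177 [124, 127, 127, 128, 127, 125, 125, 122, 118, 120, 128, 126, 125, 120, 121, 122, 122, 120, 130, 229, 232, 231, 231, 231, 231, 231, 231, 231, 231, 231, 231, 232, 231, 231, 231, 231, 231, 230, 231, 231, 231, 231, 231, 231, 231, 231, 231, 230, 231, 231, 231, 230, 230, 231, 230, 230, 230, 230, 231, 230, 231, 230, 230, 230, 230, 230, 229, 229, 230, 225, 120, 123, 127, 132, 128, 121, 117, 121, 127, 127, 126, 126, 125, 121, 119, 114, 105, 117]
screw [219.2 122.4]
screw [291.3 122.6]
```

```bash
python3 - <<'E'
from h import *
import pickle
o=pickle.load(open('w8.pkl','rb'));im=cv2.imread('pics/w8.png');g=cv2.cvtColor(im,6).astype(int)
R=o['tcp_rot'];p=o['position']
tl=lambda u,v,z:((pt('wrist',u,v,z,o)-p)@R*1000)[:2].round(2)
for v in range(112,150,6):
    r=np.where(g[v,150:360]>170)[0]+150;print(v,r.min(),r.max(),tl(r.min()-.5,v,.005),tl(r.max()+.5,v,.005))
for u in(215,230,258,280,298):
    c=g[90:125,u];k=np.argmax(c>180);e=90+k-1+(180-c[k-1])/(c[k]-c[k-1]);print(u,e,tl(u,e,.005))
# cover top edges, z = .0996 and 2 mm lower
for z in(.0996,.0976):
  for v in(180,190):
    r=np.where(g[v,190:330]>170)[0]+190;print('cov',r.min(),r.max(),tl(r.min()-.5,v,z),tl(r.max()+.5,v,z))
  print([tl(u,173.3,z) for u in(230,258,280)])
E
```

```text
112 209 300 [ 65.34 -40.13] [65.41 35.54]
118 210 300 [ 60.55 -39.55] [60.61 35.77]
124 210 299 [ 55.69 -39.81] [55.75 35.16]
130 210 299 [ 50.77 -40.06] [50.83 35.39]
136 211 299 [ 45.78 -39.47] [45.84 35.62]
142 211 298 [ 40.73 -39.73] [40.79 35.  ]
148 166 298 [ 35.55 -78.36] [35.67 35.23]
215 106.15384615384616 [ 69.97 -34.57]
230 106.37735849056604 [ 69.81 -22.32]
258 106.54385964912281 [69.71  0.58]
280 106.43396226415095 [69.81 18.57]
298 106.66666666666667 [69.62 33.3 ]
cov 207 308 [ 34.5  -27.35] [34.53 27.86]
cov 208 308 [ 28.8  -27.11] [28.84 28.17]
[array([ 38.25, -14.52]), array([38.26,  0.52]), array([38.27, 12.35])]
cov 207 308 [ 33.92 -27.72] [33.96 28.23]
cov 208 308 [ 28.15 -27.47] [28.18 28.55]
[array([ 37.72, -14.72]), array([37.74,  0.53]), array([37.74, 12.51])]
```

Request:
apply_moves(
  plan=[
    {"tx": 0.022,"ty": 0.116,"tz": -0.5,"wx": 0,"wy": 0,"wz": 0,"hand": 0.8},
    {"tx": 0,"ty": 0,"tz": -0.6,"wx": 0,"wy": 0,"wz": 0,"hand": 0.8},
    {"tx": 0,"ty": 0,"tz": -0.5,"wx": 0,"wy": 0,"wz": 0,"hand": 0.8},
    {"tx": 0,"ty": 0,"tz": 0,"wx": 0,"wy": 0,"wz": 0,"hand": 0.8},
    {"tx": 0,"ty": 0,"tz": 0,"wx": 0,"wy": 0,"wz": 0,"hand": 0.8},
  ],
)

```text
clock: 11.47
position: [0.5518, 0.178, 0.0649]
tcp_rot: [[0.954, 0.3, -0.002], [0.3, -0.954, -0.0], [-0.002, -0.0, -1.0]]
wrist_force: [-0.4, 0.2, -1.3]
width: 0.333
grip_force: 59.5
```

```bash
python3 w.py w9; python3 - <<'E'
from h import *
import pickle
o=pickle.load(open('w9.pkl','rb'));im=cv2.imread('pics/w9.png');g=cv2.cvtColor(im,6).astype(int)
R=o['tcp_rot'];p=o['position'];tl=lambda u,v,z:((pt('wrist',u,v,z,o)-p)@R*1000)[:2].round(2)
v0=int(proj(p+R@[.062,0,p[2]-.005],o)[1])
for v in(v0,v0+8):
    r=np.where(g[v,150:360]>170)[0]+150;print(v,r.min(),r.max(),tl(r.min()-.5,v,.005),tl(r.max()+.5,v,.005))
u=230;c=g[60:v0,u];k=np.argmax(c>180);print(tl(u,60+k-.5,.005))
E
```

```text
[0.55175075 0.17795748 0.06486083] [[ 0.954  0.3   -0.002]
 [ 0.3   -0.954 -0.   ]
 [-0.002 -0.    -1.   ]] 11.4667 [13.3 35.5 97.   0.  47.6 85.8]
120 201 310 [ 62.04 -39.16] [62.1 36.8]
128 202 310 [ 56.61 -38.79] [56.67 37.12]
[ 69.72 -18.57]
```

Request:
apply_moves(
  plan=[
    {"tx": 0.02,"ty": 0.065,"tz": 0,"wx": 0,"wy": 0,"wz": 0,"hand": 0.8},
    {"tx": 0,"ty": 0,"tz": -0.2,"wx": 0,"wy": 0,"wz": 0,"hand": 0.8},
    {"tx": 0,"ty": 0,"tz": -0.2,"wx": 0,"wy": 0,"wz": 0,"hand": 0.8},
    {"tx": 0,"ty": 0,"tz": 0,"wx": 0,"wy": 0,"wz": 0,"hand": 0.8},
  ],
)

```text
clock: 11.85
position: [0.5523, 0.18, 0.0549]
tcp_rot: [[0.954, 0.301, -0.001], [0.301, -0.954, -0.0], [-0.001, -0.0, -1.0]]
wrist_force: [0.5, -0.8, -1.3]
width: 0.335
grip_force: 59.5
```

Request:
apply_moves(
  plan=[
    {"tx": 0,"ty": 0,"tz": -0.08,"wx": 0,"wy": 0,"wz": 0,"hand": 0.8},
    {"tx": 0,"ty": 0,"tz": -0.04,"wx": 0,"wy": 0,"wz": 0,"hand": 0.8},
    {"tx": 0,"ty": 0,"tz": 0,"wx": 0,"wy": 0,"wz": 0,"hand": 0.8},
  ],
)

```text
clock: 12.1
position: [0.5527, 0.1801, 0.0528]
tcp_rot: [[0.954, 0.3, -0.0], [0.3, -0.954, -0.0], [-0.0, -0.0, -1.0]]
wrist_force: [-1.0, -0.7, 1.3]
width: 0.336
grip_force: 59.9
```

Request:
apply_moves(
  plan=[
    {"tx": 0,"ty": 0,"tz": -0.06,"wx": 0,"wy": 0,"wz": 0,"hand": 0.8},
    {"tx": 0,"ty": 0,"tz": -0.04,"wx": 0,"wy": 0,"wz": 0,"hand": 0.8},
    {"tx": 0,"ty": 0,"tz": 0,"wx": 0,"wy": 0,"wz": 0,"hand": 0.8},
  ],
)

```text
clock: 12.35
position: [0.5531, 0.1801, 0.0509]
tcp_rot: [[0.954, 0.3, 0.001], [0.3, -0.954, 0.0], [0.001, 0.0, -1.0]]
wrist_force: [-2.1, -0.6, 5.6]
width: 0.331
grip_force: 60.5
```

Request:
apply_moves(
  plan=[
    {"tx": -0.025,"ty": -0.008,"tz": 0,"wx": 0,"wy": 0,"wz": 0,"hand": 0.8},
    {"tx": 0,"ty": 0,"tz": -0.06,"wx": 0,"wy": 0,"wz": 0,"hand": 0.8},
    {"tx": 0,"ty": 0,"tz": 0,"wx": 0,"wy": 0,"wz": 0,"hand": 0.8},
  ],
)

```text
clock: 12.6
position: [0.553, 0.1801, 0.0498]
tcp_rot: [[0.954, 0.3, 0.002], [0.3, -0.954, 0.001], [0.002, 0.0, -1.0]]
wrist_force: [-1.7, -0.7, 9.1]
width: 0.333
grip_force: 60.9
```

Request:
apply_moves(
  plan=[
    {"tx": -0.02,"ty": -0.006,"tz": -0.05,"wx": 0,"wy": 0,"wz": 0,"hand": 0.8},
    {"tx": 0,"ty": 0,"tz": -0.05,"wx": 0,"wy": 0,"wz": 0,"hand": 0.8},
    {"tx": 0,"ty": 0,"tz": 0,"wx": 0,"wy": 0,"wz": 0,"hand": 0.8},
  ],
)

```text
clock: 12.85
position: [0.5532, 0.1801, 0.0482]
tcp_rot: [[0.954, 0.3, 0.004], [0.3, -0.954, 0.001], [0.004, 0.0, -1.0]]
wrist_force: [-1.8, -0.6, 16.5]
width: 0.334
grip_force: 61.7
```

Request:
apply_moves(
  plan=[
    {"tx": 0,"ty": 0,"tz": -0.05,"wx": 0,"wy": 0,"wz": 0,"hand": 0.8},
    {"tx": 0,"ty": 0,"tz": -0.04,"wx": 0,"wy": 0,"wz": 0,"hand": 0.8},
    {"tx": 0,"ty": 0,"tz": 0,"wx": 0,"wy": 0,"wz": 0,"hand": 0.8},
  ],
)

```text
clock: 13.1
position: [0.5528, 0.1801, 0.0459]
tcp_rot: [[0.954, 0.3, 0.003], [0.3, -0.954, 0.001], [0.003, 0.0, -1.0]]
wrist_force: [-4.3, -1.1, 17.8]
width: 0.33
grip_force: 61.8
```

Request:
apply_moves(
  plan=[
    {"tx": -0.01,"ty": 0,"tz": -0.05,"wx": 0,"wy": 0,"wz": 0,"hand": 0.8},
    {"tx": 0,"ty": 0,"tz": -0.04,"wx": 0,"wy": 0,"wz": 0,"hand": 0.8},
    {"tx": 0,"ty": 0,"tz": 0,"wx": 0,"wy": 0,"wz": 0,"hand": 0.8},
  ],
)

```text
clock: 13.35
position: [0.5521, 0.1799, 0.0422]
tcp_rot: [[0.954, 0.3, 0.002], [0.3, -0.954, 0.001], [0.002, 0.0, -1.0]]
wrist_force: [2.3, 0.5, 4.1]
width: 0.337
grip_force: 61.6
```

Request:
apply_moves(
  plan=[
    {"tx": 0,"ty": 0,"tz": -0.06,"wx": 0,"wy": 0,"wz": 0,"hand": 0.8},
    {"tx": 0,"ty": 0,"tz": 0,"wx": 0,"wy": 0,"wz": 0,"hand": 0.8},
    {"tx": 0,"ty": 0,"tz": 0,"wx": 0,"wy": 0,"wz": 0,"hand": 0.8},
  ],
)

```text
clock: 13.6
position: [0.5522, 0.1799, 0.0409]
tcp_rot: [[0.954, 0.3, 0.002], [0.3, -0.954, 0.0], [0.002, 0.0, -1.0]]
wrist_force: [1.5, 0.5, 7.9]
width: 0.332
grip_force: 62.2
```

Request:
apply_moves(
  plan=[
    {"tx": 0,"ty": 0,"tz": -0.035,"wx": 0,"wy": 0,"wz": 0,"hand": 0.8},
    {"tx": 0,"ty": 0,"tz": 0,"wx": 0,"wy": 0,"wz": 0,"hand": 0.8},
    {"tx": 0,"ty": 0,"tz": 0,"wx": 0,"wy": 0,"wz": 0,"hand": 0.8},
    {"tx": 0,"ty": 0,"tz": 0,"wx": 0,"wy": 0,"wz": 0,"hand": 0.8},
  ],
)

```text
clock: 13.93
position: [0.5522, 0.1799, 0.0402]
tcp_rot: [[0.954, 0.3, 0.002], [0.3, -0.954, 0.0], [0.002, 0.0, -1.0]]
wrist_force: [0.4, -0.6, 10.4]
width: 0.332
grip_force: 62.4
```

```bash
python3 - <<'E'
from h import *
f=[]
for i in range(6):
    save('wrist','wx%d.png'%i);o=ctrl.get_obs();f.append(o['wrist_force'])
print(np.mean(f,0),o['position'],o['clock'])
# tin still on the bench? (top view: bright blob near its place)
_,a=save('top','top9.png');P=ctrl.camera_params('top')
g=a.min(2);m=(g>190).astype(np.uint8)
for k in cv2.findContours(m,0,1)[0]:
    if cv2.contourArea(k)>40:
        c,r=cv2.minEnclosingCircle(k);q=pt('top',*c,.024)
        print(q.round(3),r)
E
```

```text
[0.4471942  0.02889607 9.6361375 ] [0.55217946 0.17988056 0.04019618] 14.2333
[-0.154 -0.423  0.024] 23.97730255126953
[ 0.166 -0.432  0.024] 11.180439949035645
[ 0.166 -0.579  0.024] 9.553194046020508
[0.651 0.028 0.024] 9.708344459533691
[ 0.54  -0.36   0.024] 16.162694931030273
```

```bash
python3 -c "
from station import ctrl
print(ctrl.job_done())"
```

```text
the job is handed in; nothing more can be done
None
```

The job is handed in at about 14 s: the tin stands on the bare bench, and the cover is held down at about 10 N; the press force rose to about 18 N and then dropped as expected for both catches snapping, though I could not see them or get a last look at the tin.

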